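# Put the cutting dies away on the two-tier stand

## Task

Put the press tooling away: first stand the two finger-shaped dies upright on the floor of the green stand's lower level, one in each half; then lower the loose green tray onto the stand so that all four corner holes drop over their posts and it sits fully down and level; then stand the round die upright on the raised tray's floor, wholly to one side of its rib. The dark dimpled anvil block goes into the wooden box, flat on its floor with the dimples up, at any time. Let go of everything and leave the thread cone, jar and mallet where they are.

Things in the scene. Friction and masses are not known exactly. Their poses are not given: they have to be found in the camera images.
- stand: Fixed green stand (lower tier): floor 180 (x) x 210 (y) mm, top at 6 mm, rim 8 mm high above it, 4 mm thick; divider along x at y = 0, 6 mm thick, top at 18 mm, making two halves. Posts at x +-75, y +-90 mm: 20 mm thick up to a shoulder at 50 mm, then 10 mm pins to 62 mm, tapering to 3 mm at 72 mm. Heights from the origin: centre of the underside, on the bench; z up.
- tier: Loose green tray (upper tier), about 0.45 kg, flat on the bench: floor 180 (x) x 210 (y) x 5 mm, 14 mm corner holes at x +-75, y +-90 mm, rim 10 mm high, 4 mm thick; wooden carrying rib along x at y = 0: 120 long, 10 mm thick, top at 47 mm. Same either way round. Seated, its underside rests on the post shoulders, 50 mm above the stand's origin. Origin: centre of underside; z up.
- finger_die_1: Loose steel cutting die, a strip bent to the outline of a glove finger, square at its -x end, rounded at +x: 80 (x) x 30 (y) x 32 (z) mm, open inside with a small brace, about 0.16 kg. It starts upright, as it must finish. Origin: centre of its underside; z up.
- finger_die_2: A second finger die, the same as finger_die_1.
- round_die: Loose round steel cutting die, a ring 48 mm across and 32 mm high with a 4 mm wall and a small brace inside, about 0.16 kg. It starts upright. Origin: centre of its underside; z is its axis, up.
- anvil: Loose dark steel setting anvil, a solid block 64 (x) x 36 (y) x 30 (z) mm with three round dimples on top, about 0.4 kg. Origin: centre of its underside; z up.
- box: Fixed low open wooden box, 120 (x) x 140 (y) x 28 mm outside, walls and floor 6 mm thick, empty. Origin: centre of its underside; z up.
- thread_cone: Bystander: white cone of thread, 60 mm across, 115 mm high. Origin: centre of its underside. Leave alone.
- jar: Bystander: amber jar 68 mm across, 85 mm high. Origin: centre of its underside. Leave alone.
- mallet: Bystander: small mallet with a wooden handle and a black head, lying along y on the bench. Leave alone.
Not all that is in view belongs to the job. What is shaped like the finger_die_2 but purple or red is not meant.

How it is judged:
By the outcome, as a careful person would: the job done as asked, in the order asked, and still so for the second after the job is handed in, with the robot touching nothing.
It also fails if it takes over 144 s, if anything falls off the work surface, if the arm or the gripper's body presses on something with over 40 N, if the wrist force passes 120 N, or if a joint passes its speed limit or range.

## Robot

A 6-joint arm with a two-finger parallel gripper is mounted at the origin on the work surface. World frame = base frame: x ahead of the robot, y to its left, z up, the work surface at z = 0. Lengths are in m, angles in rad, forces in N, time in s.
With the tool pointing down it reaches from about 0.325 to 1 m from the base axis. Payload 5.1 kg.
Tool frame: the origin (TCP) lies on the centre line of the jaws, within the pads' length; the fingertips stand 8 mm ahead of it and the grasp point (between the pads) lies 11 mm behind it; z points along the fingers, y is the direction in which the jaws open and shut (so a half turn about z gives the same grasp; the last joint's range is limited). The gripper opens to 85 mm and grips with 20 to 120 N. Pads are 22 mm wide; open, the fingers measure 114 mm over their backs; the gripper's body (76 mm by 85 mm) begins 54 mm behind the grasp point. The pads swing forward as they close: fully open they stand 13 mm farther back than shut.
Start: joints at [1.178, 0.124, 1.65, -0, 1.367, -0.083], TCP at [0.198, 0.619, 0.239] pointing down, gripper open.
Joint ranges: [-2.61, 2.61], [-1.02, 2.33], [0.03, 2.71], [-1.35, 4.49], [0.32, 2.68], [-2.91, 2.91]. Speed limits (rad/s): [2.57, 2.57, 3.14, 3.14, 3.14, 3.14].

## Interface

Orientations are given as a unit quaternion [w, x, y, z].
In Python, from bench import env, eyes gives the robot as it stands.
- The arm moves only by the tool jog_arm, never from a script. Its argument "series" is a list of rows, each a list of 7 numbers: the turn, a rotation vector about the tool's x, y, z in degrees, then the shift along the tool's x, y, z in cm, then the opening, from 0 (shut) to 1 (fully open). A call has 1 to 8 rows; each row is the pose to reach, as a shift and turn from the pose measured when the call began, along the tool's axes at that moment; what a row does not reach only later rows make up. A row lasts 1/12 s, in which the tool goes at most 41.7 mm and 7.16 degrees, less where a joint would pass 70% of its speed; a pose out of reach is approached as far as the arm can. A call with a gripper value outside its range is refused whole. The fingers move at their own pace and stop on an object; the grip force is fixed at half the most. Time passes only in rows, so rows that repeat a pose let the fingers close. It gives the time, the measured TCP pose, the force and the opening at its end, in the units of the state.
- env.state(): the state, without advancing time (a new reading comes with each control period).
- eyes.capture(name): name is "side" or "top" or "wrist"; returns a dict with "color" (480x640x3 uint8, red, green, blue), "fx", "fy", "cx", "cy" (pixels), "xyz" and "rotation" of the camera in the world; the wrist camera has in their place "tool_from_camera" (4x4, takes a point from camera to tool coordinates, whose origin is the TCP and whose axes are the flange's). Camera axes: x right, y down, z forward; pixel columns grow to the right and rows downward; lengths in m; the calibration is good to about 2 mm. A picture is of the moment at which its call begins: read the wrist's pose just before it. There is no depth.
- env.finish_job(): hands the job in, once; it reports no verdict.
The state is a dict: "clock": time; "joints": joint angles; "joint_vel": joint speeds; "effort": joint torques, N m; "tcp_pos": TCP position; "eef_rot": TCP orientation; "force": force on the tool from outside, world axes, zero at the start; "ft_torque": the same for the moment, N m; "grip_width": finger opening in m.
Only numpy, scipy, OpenCV 4.12 (cv2) and the standard library are available. Lean on these libraries where they do the work, as an engineer would, in place of code of your own. Each camera call takes 0.05 s, during which the arm holds its last target. There are 200 camera calls.

## Working session

There is one attempt and no reset: what is moved stays moved. The work goes in short steps, Python scripts to look and compute and a tool call to move; the robot and the scene stay as the last step left them, time stands still between calls to the robot, and variables do not carry over. Pictures are saved under pics/ and viewed, about 12 in all and at most 16, crops included, and the job is handed in when it is done.

Besides the shell and the picture viewer there is one more tool, called after "Call:" as name(argument=value, ...), one argument or row to a line, values as JSON. jog_arm: Moves the arm, as the interface text tells. Its arguments: {"type":"object","properties":{"series":{"type":"array"}},"required":["series"]}

```bash
ls; mkdir -p pics
python3 - <<'E'
from bench import env, eyes
import cv2
s=env.state(); print(s)
for n in ("top","side"):
    c=eyes.capture(n); cv2.imwrite(f"pics/{n}0.png",c["color"][:,:,::-1]); print(n,c["fx"],c["fy"],c["cx"],c["cy"],c["xyz"],c["rotation"])
c=eyes.capture("wrist");print({k:v for k,v in c.items() if k!="color"})
E
```

```text
pics
{'clock': 0.0, 'joints': array([ 1.17839401e+00,  1.24491083e-01,  1.65170818e+00,  8.05294302e-06,
        1.36748465e+00, -8.26092798e-02]), 'joint_vel': array([-7.37478626e-04, -1.15363442e-03,  3.39903433e-03,  6.05883447e-04,
       -4.35181486e-05, -7.39920241e-05]), 'effort': array([ 2.65157469e-04, -4.23632240e+01, -3.65448582e+01, -4.92777872e-05,
        6.96831834e-03,  7.08755636e-06]), 'tcp_pos': array([0.19795924, 0.61848682, 0.23804187]), 'eef_rot': array([-2.49847155e-04,  1.54278581e-01,  9.88026835e-01, -1.01535001e-03]), 'force': array([-0.50230263, -0.24735453,  0.61622305]), 'ft_torque': array([-0.02755337, -0.00984322, -0.016159  ]), 'grip_width': 0.08559225219518743}
top 441.3629880403186 441.3629880403186 324.06420378751955 240.9348687928927 [0.41115997 0.09096806 0.91685138] [-0.05356805  0.71236122 -0.69701567  0.06197673]
side 433.6897371566296 433.6897371566296 326.3738481339231 240.21448533630323 [0.47378881 0.80775454 0.62770646] [ 0.02169995 -0.06788793  0.89924435 -0.43160159]
{'fx': 354.57905685383247, 'fy': 354.57905685383247, 'cx': 317.3148085695571, 'cy': 233.99385734270035, 'tool_from_camera': array([[ 4.01714989e-05, -9.58268088e-01, -2.85871073e-01,
         7.22247989e-02],
       [ 9.99999487e-01, -2.50825269e-04,  9.81314152e-04,
         1.40446055e-04],
       [-1.01206572e-03, -2.85870965e-01,  9.58267586e-01,
        -1.34710733e-01],
       [ 0.00000000e+00,  0.00000000e+00,  0.00000000e+00,
         1.00000000e+00]])}
```

View pics/top0.png

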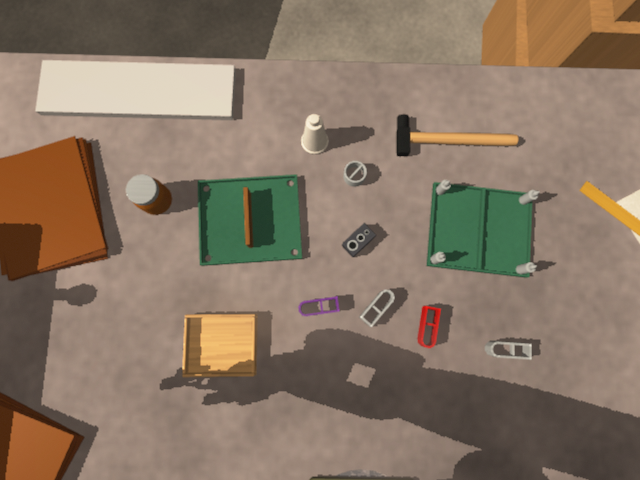

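View pics/side0.png

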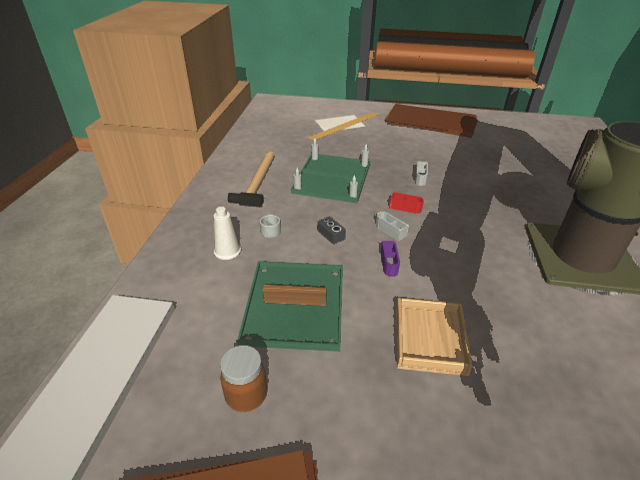

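Candidates for the finger dies are four finger shapes in the top view: grey (378,307), grey (510,349), purple (320,305) and red (429,327). The task excludes purple and red, so I choose the two grey ones. The round die is the only ring, at (355,173), and the anvil is the dark block at (359,239). Next is one enlarged crop to check this and measure.

```bash
cat > h.py <<'E'
import numpy as np, cv2
from scipy.spatial.transform import Rotation as R
from bench import env, eyes
def rot(q): return R.from_quat([q[1],q[2],q[3],q[0]])
def snap(name,out=None,crop=None,k=1):
    s=env.state(); c=eyes.capture(name)
    K=(c["fx"],c["fy"],c["cx"],c["cy"])
    if name=="wrist":
        T=np.array(c["tool_from_camera"]); Rt=rot(s["eef_rot"]).as_matrix()
        Rm=Rt@T[:3,:3]; p=Rt@T[:3,3]+s["tcp_pos"]
    else: Rm=rot(c["rotation"]).as_matrix(); p=np.array(c["xyz"])
    if out:
        im=c["color"][:,:,::-1]; np.savez(f"pics/{out}.npz",K=K,Rm=Rm,p=p,im=im)
        if crop: x0,y0,x1,y1=crop; im=im[y0:y1,x0:x1]
        cv2.imwrite(f"pics/{out}.png",cv2.resize(im,None,fx=k,fy=k,interpolation=cv2.INTER_CUBIC))
def px2w(f,uv,z):
    d=np.load(f"pics/{f}.npz"); fx,fy,cx,cy=d["K"]
    r=d["Rm"]@np.array([(uv[0]-cx)/fx,(uv[1]-cy)/fy,1]); return d["p"]+r*(z-d["p"][2])/r[2]
def w2px(f,P):
    d=np.load(f"pics/{f}.npz"); fx,fy,cx,cy=d["K"]
    q=d["Rm"].T@(np.array(P)-d["p"]); return np.array([q[0]/q[2]*fx+cx,q[1]/q[2]*fy+cy])
def yawof(v): return np.degrees(np.arctan2(v[1],v[0]))
def go(P,jaw=None):
    """print turn (deg) and shift (cm) in tool axes to TCP P, jaws (tool y) along world angle jaw deg (mod 180), pointing down"""
    s=env.state(); R0=rot(s["eef_rot"]); y=R0.apply([0,1,0]); cur=yawof(y)
    if jaw is None: a=cur
    else: a=cur+((jaw-cur+90)%180-90)
    a=np.radians(a); yy=np.array([np.cos(a),np.sin(a),0]); zz=np.array([0,0,-1.]); xx=np.cross(yy,zz)
    R1=R.from_matrix(np.c_[xx,yy,zz]); t=(R0.inv()*R1).as_rotvec(degrees=True)
    d=R0.inv().apply(np.array(P)-s["tcp_pos"])*100
    print("to",np.round(P,4),"turn",t.round(2),"shift",d.round(2),"j6",s["joints"][5].round(2),"jaw",round(cur,1),"clk",s["clock"])
def st():
    s=env.state(); print("tcp",s["tcp_pos"].round(4),"jaw",round(yawof(rot(s["eef_rot"]).apply([0,1,0])),2),"F",np.round(s["force"],1),"w",round(s["grip_width"],4),"clk",round(s["clock"],2),"j",s["joints"].round(2))
E
python3 - <<'E'
from h import *
snap("top","top1",(180,150,550,380),2.1)
d=np.load("pics/top1.npz")
for n,uv,z in [("f1",(378,307),.03),("f2",(510,349),.03),("ring",(355,173),.03),("anvil",(359,239),.03),("tier",(250,220),.02),("stand",(482,230),.006),("box",(220,345),.02),("cone",(315,120),.05),("jar",(148,193),.05)]: print(n,px2w("top1",uv,z).round(3))
E
```

```text
f1 [ 0.427 -0.028  0.03 ]
f2 [ 0.35  -0.289  0.03 ]
ring [0.703 0.02  0.03 ]
anvil [0.563 0.011 0.03 ]
tier [0.6   0.236 0.02 ]
stand [ 0.593 -0.251  0.006]
box [0.346 0.283 0.02 ]
cone [0.809 0.106 0.05 ]
jar [0.644 0.439 0.05 ]
```

View pics/top1.png

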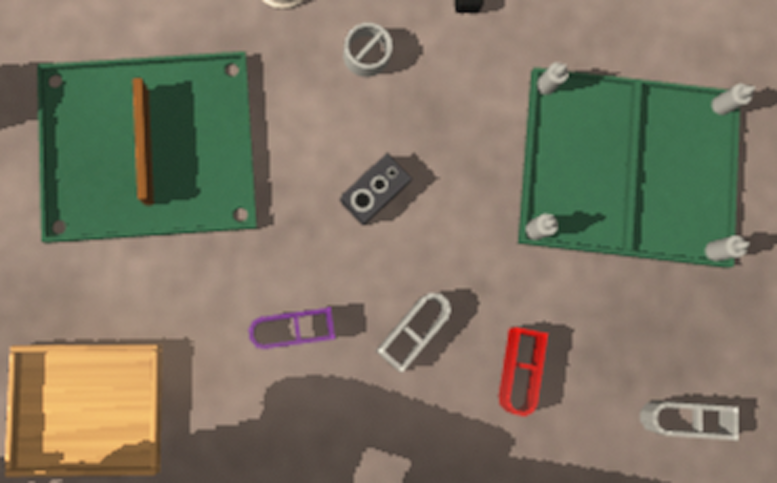

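The crop confirms it: grey finger dies at crop (415,330) and (695,420), with purple (293,327) and red (524,370) as the decoys. The stand pins are at about (561,67), (747,90), (549,218) and (741,243), and the tray holes at (55,81), (233,69), (58,228) and (241,214).

```bash
cat >> h.py <<'E'
def rect(f,uvs,z):
    "fit of corner points in order (+75,+90),(+75,-90),(-75,+90),(-75,-90) mm -> centre, yaw deg, residual mm"
    W=np.array([px2w(f,u,z)[:2] for u in uvs]); L=np.array([(.075,.09),(.075,-.09),(-.075,.09),(-.075,-.09)])
    c=W.mean(0); A=(L[:,0]+1j*L[:,1]); B=(W-c)@[1,1j]; a=np.angle((np.conj(A)*B).sum())
    return c.round(4),round(np.degrees(a),2),(np.abs(B-A*np.exp(1j*a))*1000).round(1)
E
python3 - <<'E'
from h import *
q=lambda *u:[(x/2.1+180,y/2.1+150) for x,y in u]
W=lambda u,z:px2w("top1",q(u)[0],z)
print("stand",rect("top1",q((561,67),(747,90),(549,218),(741,243)),.072))
print("tier",rect("top1",q((55,81),(233,69),(58,228),(241,214)),.005))
for n,t,s in [("f1",(444,297),(392,359)),("f2",(653,418),(739,421))]:
    a,b=W(t,.032),W(s,.032); print(n,(a+b)[:2]/2,yawof(a-b),np.linalg.norm(a-b))
a,b=W((363,207),.03),W((392,170),.03)
an=[W(u,.03) for u in((343,198),(391,154),(412,177),(364,223))]
print("anvil",np.mean(an,0),yawof(an[1]-an[0]),yawof(an[2]-an[3]))
print("ring",W((369,46),.032))
bx=[W(u,.028) for u in((9,347),(158,346),(158,470),(6,473))];print("box",np.mean(bx,0),yawof(bx[0]-bx[1]))
f1=(W((444,297),.032)+W((392,359),.032))/2
fy=yawof(W((444,297),.032)-W((392,359),.032))
f1[2]=.15; go(f1,fy+90)
E
```

```text
stand (array([ 0.5937, -0.2413]), np.float64(-5.88), array([2.2, 2.6, 2.8, 1.6]))
tier (array([0.6029, 0.2386]), np.float64(5.28), array([0.4, 0.8, 1.2, 0.8]))
f1 [ 0.42861373 -0.03016442] -39.81839496759764 0.07692734437356386
f2 [ 0.34920946 -0.29043339] 89.18333556838289 0.08074236380036028
anvil [0.56236818 0.0090759  0.03      ] -46.09962871540066 -45.08639361984251
ring [0.70489658 0.0188722  0.032     ]
box [0.3478191 0.2825505 0.028    ] 91.56200813918959
to [ 0.4286 -0.0302  0.15  ] turn [-8.000e-02  1.000e-02  2.207e+01] shift [-41.74 -54.76   8.92] j6 -0.08 jaw 72.3 clk 0.2
```

Call:
jog_arm(
  series=[
    [0,0,0,-3,-4,0,1],
    [0,0,0,-6,-8,0,1],
    [0,0,0,-9,-12,0,1],
    [0,0,0,-12,-16,0,1],
    [0,0,0,-14,-18.5,0,1],
    [0,0,0,-14,-18.5,0,1],
  ],
)

```text
clock: 0.7
tcp_pos: [0.2754, 0.3968, 0.2383]
eef_rot: [0.0, 0.155, 0.988, -0.001]
force: [0.0, 0.3, -0.2]
grip_width: 0.0854
```

Call:
jog_arm(
  series=[
    [0,0,0,-3,-4,0,1],
    [0,0,0,-6,-8,0,1],
    [0,0,0,-9,-12,0,1],
    [0,0,0,-12,-16,0,1],
    [0,0,0,-14,-18.5,0,1],
    [0,0,0,-14,-18.5,0,1],
  ],
)

```text
clock: 1.2
tcp_pos: [0.3524, 0.175, 0.2388]
eef_rot: [0.001, 0.156, 0.988, -0.001]
force: [-0.3, -0.6, 0.2]
grip_width: 0.0854
```

Call:
jog_arm(
  series=[
    [0,0,6,-3,-4,0,1],
    [0,0,12,-6,-8,0,1],
    [0,0,18,-9,-12,0,1],
    [0,0,22,-12,-16,3,1],
    [0,0,22,-13.8,-17.8,6,1],
    [0,0,22,-13.8,-17.8,8,1],
    [0,0,22,-13.8,-17.8,8,1],
  ],
)

```text
clock: 1.78
tcp_pos: [0.4269, -0.0396, 0.1547]
eef_rot: [-0.003, 0.343, 0.939, -0.002]
force: [-0.6, 0.5, -0.3]
grip_width: 0.0857
```

Run:
```python
from h import *
st(); go((.4286,-.0302,.016),50.2)
snap("wrist","w1")
```

```text
tcp [ 0.4269 -0.0396  0.1547] jaw 49.83 F [-0.6  0.5 -0.3] w 0.0857 clk 1.78 j [-0.22 -0.32  2.21 -0.    1.26 -1.08]
to [ 0.4286 -0.0302  0.016 ] turn [-0.34 -0.19 -0.37] shift [ 0.44  0.91 13.87] j6 -1.08 jaw 49.8 clk 1.7833
```

View pics/w1.png

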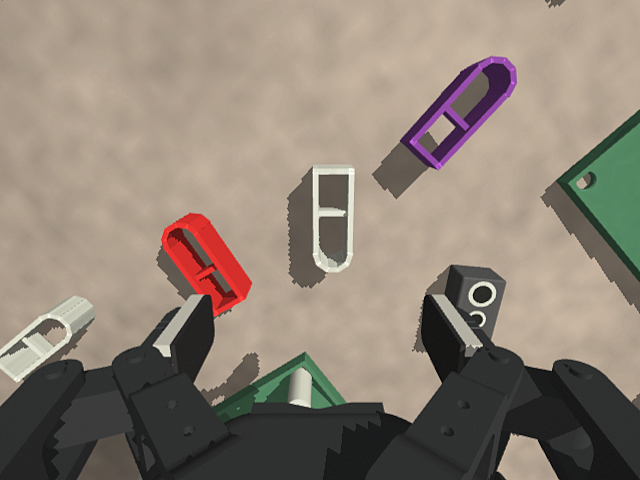

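Wrist view: grey die directly ahead, top outline (313,166)–(354,166) at the square end and tip at about (334,271), aligned with the tool. Red is at left (207,262), so I'll go down with the jaws partly closed.

Run:
```python
from h import *
W=lambda u,z:px2w("w1",u,z)
a=W((334,271),.032);b=W((334,167),.032);print(a,b,np.linalg.norm(a-b),yawof(a-b))
red=W((232,305),.032),W((163,235),.032);print(red)
c=(a+b)/2; c[2]=.016; go(c,yawof(a-b)+90)
A=[W(u,.03) for u in((452,266),(506,275),(500,330))];print(A)
```

```text
[ 0.46130888 -0.0517768   0.032     ] [ 0.39930174 -0.00083358  0.032     ] 0.0802502167002334 -39.405506703233584
(array([ 0.43120138, -0.13342565,  0.032     ]), array([ 0.35498415, -0.1325665 ,  0.032     ]))
to [ 0.4303 -0.0263  0.016 ] turn [-0.35 -0.27 -0.74] shift [ 0.46  1.27 13.87] j6 -1.08 jaw 49.9 clk 1.8333
[array([0.51813562, 0.02111028, 0.03      ]), array([0.5517777 , 0.04933524, 0.03      ]), array([0.59083632, 0.0195186 , 0.03      ])]
```

Call:
jog_arm(
  series=[
    [-0.3,-0.3,-0.7,0.5,1.3,3,0.65],
    [-0.3,-0.3,-0.7,0.5,1.3,6,0.65],
    [-0.3,-0.3,-0.7,0.5,1.3,9,0.65],
    [-0.3,-0.3,-0.7,0.5,1.3,11.5,0.65],
    [-0.3,-0.3,-0.7,0.5,1.3,13.0,0.65],
    [-0.3,-0.3,-0.7,0.5,1.3,13.9,0.65],
    [-0.3,-0.3,-0.7,0.5,1.3,13.9,0.65],
  ],
)

```text
clock: 2.42
tcp_pos: [0.4292, -0.0248, 0.0148]
eef_rot: [-0.001, 0.337, 0.942, -0.001]
force: [0.5, 0.3, 0.1]
grip_width: 0.0558
```

Call:
jog_arm(
  series=[
    [0,0,0,0,0,0,0],
    [0,0,0,0,0,0,0],
    [0,0,0,0,0,0,0],
    [0,0,0,0,0,0,0],
    [0,0,0,0,0,0,0],
    [0,0,0,0,0,0,0],
  ],
)

```text
clock: 2.92
tcp_pos: [0.4308, -0.0249, 0.0167]
eef_rot: [0.0, 0.337, 0.942, -0.0]
force: [-0.3, 1.0, 6.4]
grip_width: 0.0289
```

Call:
jog_arm(
  series=[
    [0,0,0,0,0,-1,0],
    [0,0,0,0,0,-4,0],
    [0,0,0,0,0,-8,0],
    [0,0,0,0,0,-12,0],
    [0,0,0,0,0,-15,0],
    [0,0,0,0,0,-15,0],
  ],
)

```text
clock: 3.42
tcp_pos: [0.4349, -0.0256, 0.1753]
eef_rot: [0.008, 0.337, 0.941, 0.001]
force: [1.3, -0.9, -0.2]
grip_width: 0.0291
```

Run:
```python
from h import *
st()
sy=-5.9; c=np.array([.5937,-.2413]); ex=np.array([np.cos(np.radians(sy)),np.sin(np.radians(sy))]); ey=np.array([-ex[1],ex[0]])
P=c+.05*ey; go((*P,.20),sy+90); go((*P,.10),sy+90)
```

```text
tcp [ 0.4349 -0.0256  0.1753] jaw 50.61 F [ 1.3 -0.9 -0.2] w 0.0291 clk 3.42 j [-0.18 -0.34  2.18 -0.    1.28 -1.07]
to [ 0.5988 -0.1916  0.2   ] turn [  0.17   0.87 -33.49] shift [-23.23  -2.4   -2.17] j6 -1.07 jaw 50.6 clk 3.4167
to [ 0.5988 -0.1916  0.1   ] turn [  0.17   0.87 -33.49] shift [-23.1   -2.47   7.83] j6 -1.07 jaw 50.6 clk 3.4167
```

Call:
jog_arm(
  series=[
    [0,0,-5,-3,-0.3,0,0],
    [0,0,-10,-6.5,-0.7,0,0],
    [0,0,-15,-10,-1,0,0],
    [0,0,-20,-13.5,-1.4,0,0],
    [0,0,-25,-17,-1.8,0,0],
    [0,0,-30,-20.5,-2.1,0,0],
    [0.2,0.9,-33.5,-23.2,-2.4,0,0],
    [0.2,0.9,-33.5,-23.2,-2.4,0,0],
  ],
)

```text
clock: 4.08
tcp_pos: [0.601, -0.1949, 0.1773]
eef_rot: [-0.0, 0.052, 0.999, -0.001]
force: [-1.4, 0.2, -1.4]
grip_width: 0.029
```

Run:
```python
from h import *
st(); snap("wrist","w2")
sy=-5.9; c=np.array([.5937,-.2413]); ex=np.array([np.cos(np.radians(sy)),np.sin(np.radians(sy))]); ey=np.array([-ex[1],ex[0]])
P=c+.05*ey;  go((*P,.024),sy+90)
```

```text
tcp [ 0.601  -0.1949  0.1773] jaw 84.06 F [-1.4  0.2 -1.4] w 0.029 clk 4.08 j [-0.4   0.13  1.75 -0.    1.26 -1.86]
to [ 0.5988 -0.1916  0.024 ] turn [ 0.   -0.14 -0.12] shift [ 0.04  0.14 15.31] j6 -1.86 jaw 84.0 clk 4.1333
```

View pics/w2.png

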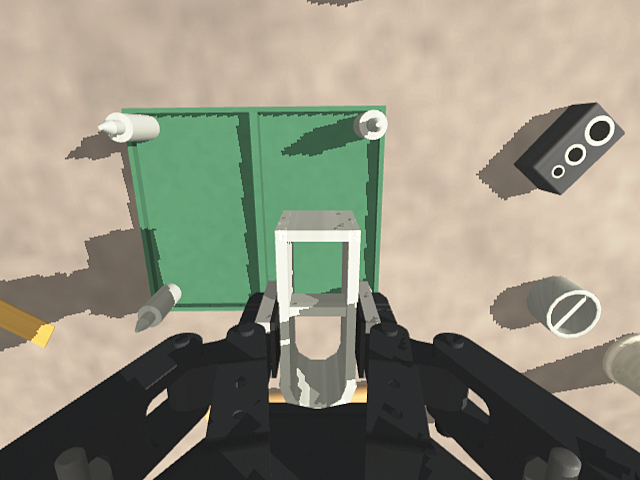

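View: the held die is upright between the pads. Stand pin tips show at about (103,129), (374,125) and (142,328); the fourth is hidden. The divider runs at about (253,200), and the die is over the right half. I'll fit the stand from the three tips.

Run:
```python
from h import *
W=[px2w("w2",u,.072)[:2] for u in((374,125),(103,129),(142,328))]  # (-,+),(-,-),(+,-)
print(np.round(W,4), np.linalg.norm(W[0]-W[1]),np.linalg.norm(W[1]-W[2]))
c=(W[0]+W[2])/2; sy1=yawof(W[0]-W[1])-90; sy2=yawof(W[2]-W[1]); print(c,sy1,sy2)
sy=(sy1+sy2)/2
# floor corners check: divider line and rim
ex=np.array([np.cos(np.radians(sy)),np.sin(np.radians(sy))]); ey=np.array([-ex[1],ex[0]])
for l in((-.09,.105,.014),(-.09,-.105,.014),(-.08,0,.018)): print(w2px("w2",(*(c+l[0]*ex+l[1]*ey),l[2])))
P=c+.047*ey;  go((*P,.024),sy+90)
```

```text
[[ 0.531  -0.1506]
 [ 0.5153 -0.3257]
 [ 0.6613 -0.3362]] 0.1758267263651707 0.14641347496877785
[ 0.59615288 -0.2433821 ] -5.130039822671009 -4.109141586493414
[385.75535282 101.85051539]
[120.79221105 108.34314124]
[253.00280572 118.25004611]
to [ 0.5999 -0.1965  0.024 ] turn [ 0.   -0.14 -1.4 ] shift [-0.12 -0.34 15.31] j6 -1.86 jaw 84.0 clk 4.1333
```

Call:
jog_arm(
  series=[
    [0,0,-1,-0.1,-0.3,3,0],
    [0,0,-1,-0.1,-0.3,6.5,0],
    [0,0,-1,-0.1,-0.3,10,0],
    [0,0,-1,-0.1,-0.3,12.5,0],
    [0,0,-1,-0.1,-0.3,14,0],
    [0,0,-1,-0.1,-0.3,14.8,0],
    [0,0,-1,-0.1,-0.3,15.3,0],
    [0,0,-1,-0.1,-0.3,15.3,0],
  ],
)

```text
clock: 4.8
tcp_pos: [0.5999, -0.1959, 0.0243]
eef_rot: [-0.001, 0.044, 0.999, 0.0]
force: [-0.1, -0.8, -1.0]
grip_width: 0.0293
```

```bash
python3 -c "
from h import *
st()"
```

```text
tcp [ 0.5999 -0.1959  0.0243] jaw 84.98 F [-0.1 -0.8 -1. ] w 0.0293 clk 4.8 j [-0.4   0.3   1.83 -0.    1.01 -1.88]
```

Call:
jog_arm(
  series=[
    [0,0,0,0,0,0.1,0],
    [0,0,0,0,0,0.16,0],
    [0,0,0,0,0,0.16,0],
    [0,0,0,0,0,0.1,0.55],
    [0,0,0,0,0,0.0,0.55],
    [0,0,0,0,0,0.0,0.55],
    [0,0,0,0,0,0.0,0.55],
  ],
)

```text
clock: 5.38
tcp_pos: [0.6003, -0.1961, 0.025]
eef_rot: [-0.001, 0.044, 0.999, -0.0]
force: [-0.4, 0.9, 0.0]
grip_width: 0.0471
```

Call:
jog_arm(
  series=[
    [0,0,0,0,0,-2,0.55],
    [0,0,0,0,0,-5,0.55],
    [0,0,0,0,0,-9,0.55],
    [0,0,0,0,0,-13,0.8],
    [0,0,0,0,0,-16,1],
    [0,0,0,0,0,-18,1],
    [0,0,0,0,0,-18,1],
  ],
)

```text
clock: 5.97
tcp_pos: [0.6035, -0.1973, 0.2125]
eef_rot: [0.005, 0.044, 0.999, -0.002]
force: [-0.4, -0.3, 0.6]
grip_width: 0.0856
```

Run:
```python
from h import *
st(); go((.35,-.29,.2),-.8)
```

```text
tcp [ 0.6035 -0.1973  0.2125] jaw 84.98 F [-0.4 -0.3  0.6] w 0.0856 clk 5.97 j [-0.4   0.1   1.72 -0.    1.31 -1.88]
to [ 0.35 -0.29  0.2 ] turn [ 0.25  0.63 85.78] shift [ 24.45 -11.45   1.05] j6 -1.88 jaw 85.0 clk 5.9667
```

Call:
jog_arm(
  series=[
    [0,0,7,3,-1.4,0,1],
    [0,0,14,7,-3.3,0,1],
    [0,0,21,11,-5,0,1],
    [0,0,28,15,-7,0,1],
    [0,0,35,19,-9,0,1],
    [0,0,42,22,-11,0,1],
    [0,0,49,22,-11,0,1],
    [0,0,50,22,-11,0,1],
  ],
)

```text
clock: 6.63
tcp_pos: [0.3725, -0.2882, 0.2095]
eef_rot: [0.005, 0.465, 0.885, 0.0]
force: [-0.0, -0.0, -0.0]
grip_width: 0.0856
```

Call:
jog_arm(
  series=[
    [0,0,7,0,0,0,1],
    [0,0,14,0,0,0,1],
    [0,0,21,0,0,0,1],
    [0,0,28,0,0,0,1],
    [0,0,35,0,0,0,1],
    [0,0,36,0,0,0,1],
    [0,0,36,0,0,0,1],
  ],
)

```text
clock: 7.22
tcp_pos: [0.373, -0.2876, 0.2087]
eef_rot: [0.004, 0.714, 0.7, 0.002]
force: [-0.5, 0.1, -0.1]
grip_width: 0.0853
```

Run:
```python
from h import *
st(); go((.35,-.29,.016),-.8); snap("wrist","w3")
print(w2px("w3",(.3492,-.2904,.032)))
```

```text
tcp [ 0.373  -0.2876  0.2087] jaw -1.12 F [-0.5  0.1 -0.1] w 0.0853 clk 7.22 j [-0.77 -0.27  2.07  0.    1.33 -0.75]
to [ 0.35  -0.29   0.016] turn [ 0.45  0.16 -0.32] shift [-0.23 -2.45 19.26] j6 -0.75 jaw -1.1 clk 7.2167
[288.77282209 215.84935244]
```

View pics/w3.png

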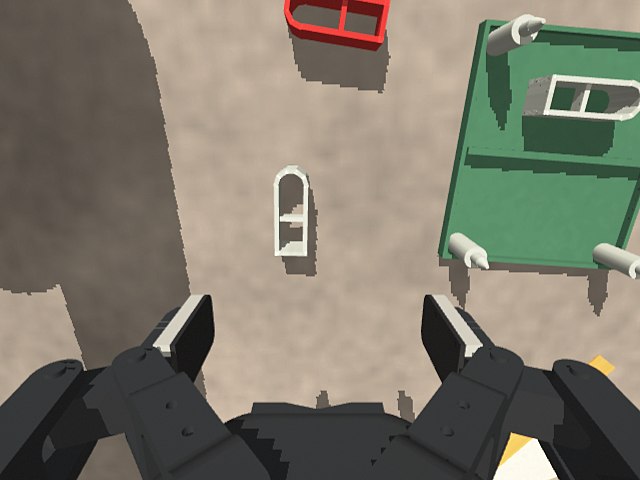

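Die 2's top outline runs from tip (291,167) to the square end (291,255). Die 1 stands upright in its half of the stand, at (590,97).

Run:
```python
from h import *
a=px2w("w3",(291,167),.032);b=px2w("w3",(291,255),.032);print(a,b,np.linalg.norm(a-b),yawof(a-b))
c=(a+b)/2; c[2]=.015; go(c,yawof(a-b)+90)
```

```text
[ 0.35299099 -0.24691615  0.032     ] [ 0.34967035 -0.32797995  0.032     ] 0.08113178358403621 87.65428385150958
to [ 0.3513 -0.2874  0.015 ] turn [0.46 0.17 1.23] shift [ 0.04 -2.32 19.37] j6 -0.75 jaw -1.1 clk 7.2667
```

Call:
jog_arm(
  series=[
    [0.5,0.2,1.2,0,-1.3,3.5,0.65],
    [0.5,0.2,1.2,0,-2.3,7.5,0.65],
    [0.5,0.2,1.2,0,-2.3,11.5,0.65],
    [0.5,0.2,1.2,0,-2.3,15,0.65],
    [0.5,0.2,1.2,0,-2.3,17.5,0.65],
    [0.5,0.2,1.2,0,-2.3,18.7,0.65],
    [0.5,0.2,1.2,0,-2.3,19.3,0.65],
    [0.5,0.2,1.2,0,-2.3,19.3,0.65],
  ],
)

```text
clock: 7.93
tcp_pos: [0.3508, -0.2869, 0.0142]
eef_rot: [-0.002, 0.721, 0.693, -0.0]
force: [0.2, -0.3, 0.0]
grip_width: 0.0553
```

Call:
jog_arm(
  series=[
    [0,0,0,0,0,0,0],
    [0,0,0,0,0,0,0],
    [0,0,0,0,0,0,0],
    [0,0,0,0,0,0,0],
    [0,0,0,0,0,0,0],
    [0,0,0,0,0,0,0],
  ],
)

```text
clock: 8.43
tcp_pos: [0.3518, -0.2878, 0.0156]
eef_rot: [-0.001, 0.72, 0.694, 0.0]
force: [-0.4, 0.7, 6.3]
grip_width: 0.0289
```

Call:
jog_arm(
  series=[
    [0,0,0,0,0,-1,0],
    [0,0,0,0,0,-4,0],
    [0,0,0,0,0,-8,0],
    [0,0,0,0,0,-12,0],
    [0,0,0,0,0,-15,0],
    [0,0,0,0,0,-16,0],
    [0,0,0,0,0,-16,0],
  ],
)

```text
clock: 9.02
tcp_pos: [0.3532, -0.2893, 0.1794]
eef_rot: [0.003, 0.72, 0.694, 0.0]
force: [0.4, -0.2, -2.4]
grip_width: 0.0291
```

Run:
```python
from h import *
st()
sy=-5.2; c=np.array([.5955,-.2425]); ex=np.array([np.cos(np.radians(sy)),np.sin(np.radians(sy))]); ey=np.array([-ex[1],ex[0]])
P=c-.05*ey; go((*P,.19),sy+90)
```

```text
tcp [ 0.3532 -0.2893  0.1794] jaw -2.18 F [ 0.4 -0.2 -2.4] w 0.0291 clk 9.02 j [-0.8  -0.28  2.13  0.    1.28 -0.77]
to [ 0.591  -0.2923  0.19  ] turn [ 2.000e-02  3.700e-01 -8.698e+01] shift [ 0.6  23.77 -0.96] j6 -0.77 jaw -2.2 clk 9.0167
```

Call:
jog_arm(
  series=[
    [0,0,-7,0,3,0,0],
    [0,0,-14,0,7,0,0],
    [0,0,-21,0.2,11,0,0],
    [0,0,-28,0.4,15,0,0],
    [0,0,-35,0.6,19,0,0],
    [0,0,-42,0.6,22,0,0],
    [0,0,-49,0.6,23.8,0,0],
    [0,0,-50,0.6,23.8,0,0],
  ],
)

```text
clock: 9.68
tcp_pos: [0.5928, -0.2911, 0.176]
eef_rot: [0.0, 0.357, 0.934, -0.0]
force: [-0.6, 1.3, -1.6]
grip_width: 0.0288
```

Call:
jog_arm(
  series=[
    [0,0,-7,0,0,0,0],
    [0,0,-14,0,0,0,0],
    [0,0,-21,0,0,0,0],
    [0,0,-28,0,0,0,0],
    [0,0,-35,0,0,0,0],
    [0,0,-37,0,0,0,0],
    [0,0,-37,0,0,0,0],
  ],
)

```text
clock: 10.27
tcp_pos: [0.5907, -0.2904, 0.1728]
eef_rot: [-0.002, 0.043, 0.999, 0.001]
force: [1.0, 0.4, -1.4]
grip_width: 0.0286
```

Run:
```python
from h import *
st()
sy=-5.2; c=np.array([.5955,-.2425]); ex=np.array([np.cos(np.radians(sy)),np.sin(np.radians(sy))]); ey=np.array([-ex[1],ex[0]])
P=c-.047*ey; go((*P,.0235),sy+90)
```

```text
tcp [ 0.5907 -0.2904  0.1728] jaw 85.1 F [ 1.   0.4 -1.4] w 0.0286 clk 10.27 j [-0.54  0.19  1.69 -0.    1.27 -2.02]
to [ 0.5912 -0.2893  0.0235] turn [ 0.06 -0.26  0.3 ] shift [-0.11  0.1  14.93] j6 -2.02 jaw 85.1 clk 10.2667
```

Call:
jog_arm(
  series=[
    [0,0,0,-0.1,0.1,3,0],
    [0,0,0,-0.1,0.1,6.5,0],
    [0,0,0,-0.1,0.1,10,0],
    [0,0,0,-0.1,0.1,12.5,0],
    [0,0,0,-0.1,0.1,14,0],
    [0,0,0,-0.1,0.1,14.7,0],
    [0,0,0,-0.1,0.1,15,0],
    [0,0,0,-0.1,0.1,15.1,0],
  ],
)

```text
clock: 10.93
tcp_pos: [0.5914, -0.2896, 0.0221]
eef_rot: [-0.002, 0.043, 0.999, 0.0]
force: [0.2, 0.2, -1.5]
grip_width: 0.029
```

Call:
jog_arm(
  series=[
    [0,0,0,0,0,0.05,0],
    [0,0,0,0,0,0.05,0],
    [0,0,0,0,0,0.0,0.55],
    [0,0,0,0,0,-0.1,0.55],
    [0,0,0,0,0,-0.1,0.55],
    [0,0,0,0,0,-0.1,0.55],
  ],
)

```text
clock: 11.43
tcp_pos: [0.5919, -0.2899, 0.0239]
eef_rot: [-0.001, 0.043, 0.999, 0.0]
force: [-0.3, -0.3, -0.9]
grip_width: 0.0469
```

Call:
jog_arm(
  series=[
    [0,0,0,0,0,-2,0.55],
    [0,0,0,0,0,-5,0.55],
    [0,0,0,0,0,-9,0.55],
    [0,0,0,-1,0,-13,0.8],
    [0,0,0,-3,1,-17,1],
    [0,0,0,-5,3,-20,1],
    [0,0,0,-7,5,-24,1],
    [0,0,0,-7,5,-24,1],
  ],
)

```text
clock: 12.1
tcp_pos: [0.6707, -0.2449, 0.2721]
eef_rot: [0.004, 0.042, 0.999, -0.002]
force: [0.5, 0.3, 1.3]
grip_width: 0.0854
```

Run:
```python
from h import *
st(); snap("wrist","w4")
```

```text
tcp [ 0.6707 -0.2449  0.2721] jaw 85.18 F [0.5 0.3 1.3] w 0.0854 clk 12.1 j [-0.43  0.24  1.46  0.    1.43 -1.91]
```

View pics/w4.png

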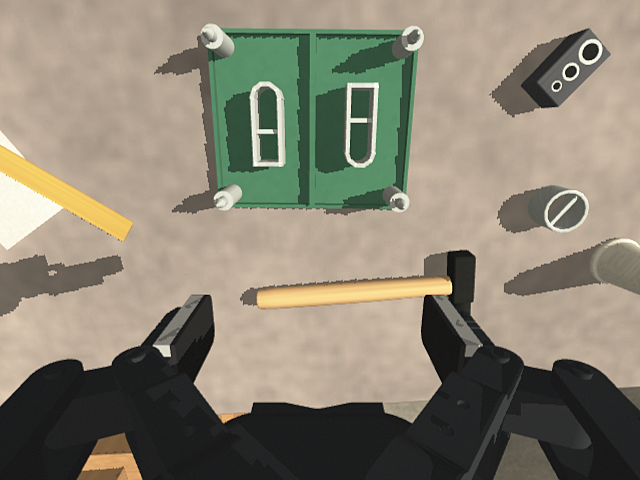

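Both dies stand upright, one in each half, at (268,124) and (362,124). All four pins are visible. Next I take the same view over the tray so biases cancel in the relative measurement.

Run:
```python
from h import *
go((.678,.2455,.272),95.3)
```

```text
to [0.678  0.2455 0.272 ] turn [ -0.22   0.49 -10.09] shift [ 3.36 48.94 -0.22] j6 -1.91 jaw 85.2 clk 12.15
```

Call:
jog_arm(
  series=[
    [0,0,-2,0.4,4,0,1],
    [0,0,-4,0.8,8,0,1],
    [0,0,-5,1,12,0,1],
    [0,0,-5,1.3,16,0,1],
    [0,0,-5,1.6,20,0,1],
    [0,0,-5,1.7,24.5,0,1],
    [0,0,-5,1.7,24.5,0,1],
  ],
)

```text
clock: 12.73
tcp_pos: [0.6729, 0.0063, 0.2687]
eef_rot: [0.003, -0.005, 1.0, -0.001]
force: [0.4, -0.4, 0.1]
grip_width: 0.0852
```

Call:
jog_arm(
  series=[
    [0,0,-2,0,4,0,1],
    [0,0,-4,-0.2,8,0,1],
    [0,0,-5,-0.3,12,0,1],
    [0,0,-5,-0.4,16,0,1],
    [0,0,-5,-0.4,20,0,1],
    [0,0,-5,-0.4,24.5,0,1],
    [0,0,-5,-0.4,24.5,0,1],
  ],
)

```text
clock: 13.32
tcp_pos: [0.6731, 0.2566, 0.2661]
eef_rot: [0.001, -0.051, 0.999, 0.0]
force: [-0.5, -0.5, -0.1]
grip_width: 0.0856
```

Run:
```python
from h import *
st(); snap("wrist","w5"); go((.678,.2455,.272),95.3)
sy=-5.2; c=np.array([.5955,-.2425]); ex=np.array([np.cos(np.radians(sy)),np.sin(np.radians(sy))]); ey=np.array([-ex[1],ex[0]])
L=np.array([(.075,.09),(.075,-.09),(-.075,.09),(-.075,-.09)])
t=5.3; tc=np.array([.6029,.2386]); tx=np.array([np.cos(np.radians(t)),np.sin(np.radians(t))]); ty=np.array([-tx[1],tx[0]])
rows=[]
for f,cc,a,b,z in(("w4",c,ex,ey,.072),("w5",tc,tx,ty,.005)):
    im=np.load(f"pics/{f}.npz")["im"]; r=[]
    for l in L:
        u=w2px(f,(*(cc+l[0]*a+l[1]*b),z)).round().astype(int); print(f,u-20)
        pad=cv2.copyMakeBorder(im,40,40,40,40,cv2.BORDER_CONSTANT); v=u+40
        r.append(cv2.resize(pad[v[1]-20:v[1]+20,v[0]-20:v[0]+20],(200,200),interpolation=cv2.INTER_CUBIC))
    rows.append(np.hstack(r))
cv2.imwrite("pics/tile.png",np.vstack(rows))
```

```text
tcp [0.6731 0.2566 0.2661] jaw 95.83 F [-0.5 -0.5 -0.1] w 0.0856 clk 13.32 j [ 0.29  0.26  1.45 -0.    1.43 -1.38]
to [0.678  0.2455 0.272 ] turn [-0.11  0.16  0.48] shift [-0.37 -0.92 -0.59] j6 -1.38 jaw 95.8 clk 13.3667
w4 [386 185]
w4 [199 184]
w4 [401   9]
w4 [186   8]
w5 [366 178]
w5 [207 176]
w5 [376  31]
w5 [197  29]
```

View pics/tile.png

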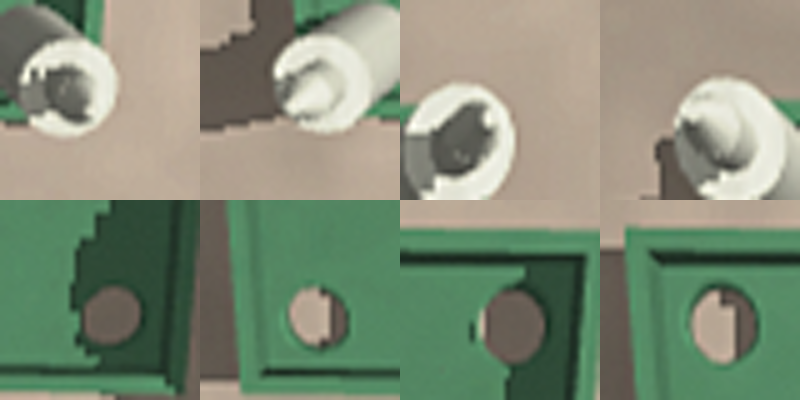

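Top row: the stand's shoulder discs, centred in the tiles at (67,87), (122,85), (63,134) and (130,129). Bottom row: the tray holes at (112,115), (118,118), (114,126) and (125,125). Both go into the rectangle fit.

Run:
```python
from h import *
o=lambda c,t:[(a+x/5-.4,b+y/5-.4) for (a,b),(x,y) in zip(c,t)]
print("stand",rect("w4",o([(386,185),(199,184),(401,9),(186,8)],[(67,87),(122,85),(63,134),(130,129)]),.05))
t=rect("w5",o([(366,178),(207,176),(376,31),(197,29)],[(112,115),(118,118),(114,126),(125,125)]),.005); print("tier",t)
# rib top check
a=np.radians(t[1]); print("ribpx",[w2px("w5",(*(t[0]+l*np.array([np.cos(a),np.sin(a)])),.047)).round() for l in(-.06,.06)])
go((*t[0],.15),t[1]+90); go((*t[0],.028),t[1]+90)
```

```text
stand (array([ 0.5959, -0.2442]), np.float64(-5.43), array([0.9, 1.3, 1.3, 0.9]))
tier (array([0.6062, 0.2419]), np.float64(5.19), array([1. , 0.6, 0.7, 0.9]))
ribpx [array([309.,  63.]), array([309., 194.])]
to [0.6062 0.2419 0.15  ] turn [-0.11  0.16  0.59] shift [ 6.85 -0.54 11.59] j6 -1.38 jaw 95.8 clk 13.3667
to [0.6062 0.2419 0.028 ] turn [-0.11  0.16  0.59] shift [ 6.88 -0.51 23.79] j6 -1.38 jaw 95.8 clk 13.3667
```

Call:
jog_arm(
  series=[
    [-0.1,0.2,0.6,2,-0.2,3,1],
    [-0.1,0.2,0.6,4,-0.5,6,1],
    [-0.1,0.2,0.6,6.9,-0.5,10,1],
    [-0.1,0.2,0.6,6.9,-0.5,14,0.6],
    [-0.1,0.2,0.6,6.9,-0.5,17,0.4],
    [-0.1,0.2,0.6,6.9,-0.5,18,0.4],
    [-0.1,0.2,0.6,6.9,-0.5,18,0.4],
  ],
)

```text
clock: 13.95
tcp_pos: [0.6028, 0.2395, 0.0808]
eef_rot: [-0.005, -0.044, 0.999, -0.001]
force: [-0.7, 0.4, -0.2]
grip_width: 0.0387
```

Run:
```python
from h import *
st(); go((.6062,.2419,.027),95.19)
```

```text
tcp [0.6028 0.2395 0.0808] jaw 95.1 F [-0.7  0.4 -0.2] w 0.0387 clk 13.95 j [ 0.3   0.27  1.77 -0.    1.12 -1.36]
to [0.6062 0.2419 0.027 ] turn [-0.14 -0.56 -0.09] shift [-0.41  0.22  5.38] j6 -1.36 jaw 95.1 clk 13.95
```

Call:
jog_arm(
  series=[
    [-0.1,-0.6,0,-0.4,0.2,1,0.4],
    [-0.1,-0.6,0,-0.4,0.2,2.5,0.4],
    [-0.1,-0.6,0,-0.4,0.2,4,0.4],
    [-0.1,-0.6,0,-0.4,0.2,5,0.4],
    [-0.1,-0.6,0,-0.4,0.2,5.4,0.4],
    [-0.1,-0.6,0,-0.4,0.2,5.4,0.4],
    [-0.1,-0.6,0,-0.4,0.2,5.4,0.4],
  ],
)

```text
clock: 14.53
tcp_pos: [0.6063, 0.2417, 0.0269]
eef_rot: [0.0, -0.045, 0.999, -0.0]
force: [0.4, 0.1, -0.5]
grip_width: 0.0341
```

Run:
```python
from h import *
st(); go((.6062,.2419,.027),95.19)
```

```text
tcp [0.6063 0.2417 0.0269] jaw 95.1 F [ 0.4  0.1 -0.5] w 0.0341 clk 14.53 j [ 0.3   0.34  1.78 -0.    1.02 -1.36]
to [0.6062 0.2419 0.027 ] turn [-0.04  0.05 -0.09] shift [ 0.01  0.02 -0.01] j6 -1.36 jaw 95.1 clk 14.5333
```

Call:
jog_arm(
  series=[
    [0,0,0,0,0,0,0],
    [0,0,0,0,0,0,0],
    [0,0,0,0,0,0,0],
    [0,0,0,0,0,0,0],
    [0,0,0,0,0,0,0],
    [0,0,0,0,0,0,0],
  ],
)

```text
clock: 15.03
tcp_pos: [0.6072, 0.2421, 0.0282]
eef_rot: [0.001, -0.045, 0.999, -0.0]
force: [-0.2, 1.2, 5.4]
grip_width: 0.0087
```

Call:
jog_arm(
  series=[
    [0,0,0,0,0,-0.5,0],
    [0,0,0,0,0,-2,0],
    [0,0,0,0,0,-5,0],
    [0,0,0,0,0,-9,0],
    [0,0,0,0,0,-13,0],
    [0,0,0,0,0,-16,0],
    [0,0,0,0,0,-18,0],
    [0,0,0,0,0,-18,0],
  ],
)

```text
clock: 15.7
tcp_pos: [0.6091, 0.2428, 0.2155]
eef_rot: [0.007, -0.045, 0.999, 0.001]
force: [1.2, -0.0, -3.0]
grip_width: 0.0088
```

Run:
```python
from h import *
st(); go((.5959,-.2442,.20),84.57)
```

```text
tcp [0.6091 0.2428 0.2155] jaw 95.11 F [ 1.2 -0.  -3. ] w 0.0088 clk 15.7 j [ 0.3   0.14  1.67 -0.    1.32 -1.36]
to [ 0.5959 -0.2442  0.2   ] turn [ 0.18  0.74 10.53] shift [  5.67 -48.39   1.38] j6 -1.36 jaw 95.1 clk 15.7
```

Call:
jog_arm(
  series=[
    [0,0,1,0.3,-2,0,0],
    [0,0,2,0.8,-5.5,0,0],
    [0,0,3,1.4,-9.5,0,0],
    [0,0,4,2,-13.5,0,0],
    [0,0,5,2.5,-17.5,0,0],
    [0,0,5,3,-21.5,0,0],
    [0,0,5,3,-24,0,0],
    [0,0,5,3,-25,0,0],
  ],
)

```text
clock: 16.37
tcp_pos: [0.5998, -0.0124, 0.2118]
eef_rot: [0.004, 0.001, 1.0, 0.001]
force: [-0.5, 0.9, -4.2]
grip_width: 0.0091
```

Call:
jog_arm(
  series=[
    [0,0,1,0,-3.5,0,0],
    [0,0,2,0,-7,0,0],
    [0,0,3,0,-10.5,0,0],
    [0,0,4,0.2,-14,0,0],
    [0,0,5,0.4,-17.5,0,0],
    [0,0,5.5,0.5,-20.5,0,0],
    [0,0,5.5,0.5,-22.5,0,0],
    [0,0,5.5,0.5,-23,0,0],
  ],
)

```text
clock: 17.03
tcp_pos: [0.5931, -0.2448, 0.2088]
eef_rot: [0.003, 0.05, 0.999, 0.002]
force: [0.3, 0.5, -3.8]
grip_width: 0.0086
```

Run:
```python
from h import *
st(); go((.5969,-.2440,.20),84.57)
```

```text
tcp [ 0.5931 -0.2448  0.2088] jaw 84.23 F [ 0.3  0.5 -3.8] w 0.0086 clk 17.03 j [-0.48  0.12  1.7   0.01  1.31 -1.95]
to [ 0.5969 -0.244   0.2   ] turn [ 0.19  0.29 -0.34] shift [-0.37  0.11  0.88] j6 -1.95 jaw 84.2 clk 17.0333
```

Call:
jog_arm(
  series=[
    [0.2,0.3,-0.3,-0.4,0.1,2,0],
    [0.2,0.3,-0.3,-0.4,0.1,4,0],
    [0.2,0.3,-0.3,-0.4,0.1,6,0],
    [0.2,0.3,-0.3,-0.4,0.1,7.5,0],
    [0.2,0.3,-0.3,-0.4,0.1,8.4,0],
    [0.2,0.3,-0.3,-0.4,0.1,8.4,0],
    [0.2,0.3,-0.3,-0.4,0.1,8.4,0],
  ],
)

```text
clock: 17.62
tcp_pos: [0.5975, -0.2433, 0.1243]
eef_rot: [-0.001, 0.047, 0.999, 0.0]
force: [1.2, -0.5, -2.9]
grip_width: 0.0091
```

Run:
```python
from h import *
st(); go((.5967,-.2441,.10),84.57); snap("wrist","w6"); snap("side","s6",(270,120,400,220),5)
```

```text
tcp [ 0.5975 -0.2433  0.1243] jaw 84.56 F [ 1.2 -0.5 -2.9] w 0.0091 clk 17.62 j [-0.47  0.21  1.76 -0.    1.18 -1.95]
to [ 0.5967 -0.2441  0.1   ] turn [ 0.02 -0.08 -0.01] shift [ 0.07 -0.09  2.43] j6 -1.95 jaw 84.6 clk 17.6167
```

View pics/w6.png

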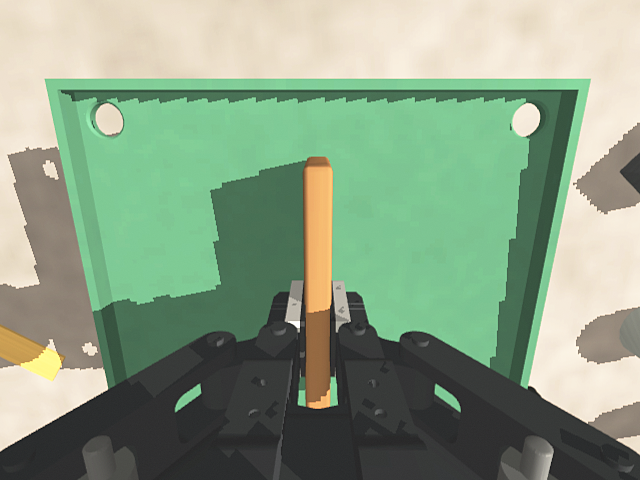

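The two near holes are at about (108,120) and (526,119), and the tray hangs level and square to the tool. From those I compute where the tray sits in the grip.

Run:
```python
from h import *
im=np.load("pics/w6.npz")["im"].astype(int)
# refine hole centroids: non-green bright blob
C=[]
for (x,y) in((108,120),(526,119)):
    p=im[y-25:y+25,x-25:x+25]; g=((p[:,:,1]-p[:,:,2])<25).astype(np.uint8)
    n,l,s,c=cv2.connectedComponentsWithStats(g); k=l[25,25]; C.append(c[k]+[x-25,y-25]); print(C[-1],s[k])
z=.1243-.0282+.005
A,B=[px2w("w6",u,z)[:2] for u in C]  # A: (-,-), B: (-,+)
d=A-B; print(A,B,np.linalg.norm(d))
yaw=yawof(B-A)-90; e=np.array([np.cos(np.radians(yaw)),np.sin(np.radians(yaw))])
print("yaw",yaw,"tier centre",(A+B)/2+.075*e,"stand .5959 -.2442 -5.43")
```

```text
[108.91759777 119.2472067 ] [ 12   8  28  34 716]
[526.19583333 119.34861111] [ 12   9  28  34 720]
[ 0.51364473 -0.32384069] [ 0.5304508  -0.14771474] 0.17692596523653667
yaw -5.450700380021644 tier centre [ 0.59670864 -0.24290191] stand .5959 -.2442 -5.43
```

View pics/s6.png

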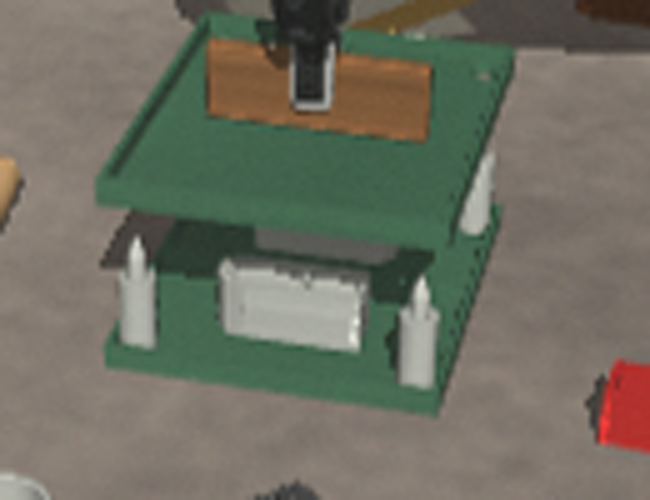

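Tray is about 1 mm off the stand centre and its yaw matches (−5.45° against −5.43°). The side crop shows it level above the posts. I correct and lower slowly.

Call:
jog_arm(
  series=[
    [0,0,0,0.07,-0.14,0.3,0],
    [0,0,0,0.07,-0.14,0.8,0],
    [0,0,0,0.07,-0.14,1.3,0],
    [0,0,0,0.07,-0.14,1.8,0],
    [0,0,0,0.07,-0.14,2.2,0],
    [0,0,0,0.07,-0.14,2.6,0],
    [0,0,0,0.07,-0.14,3.0,0],
    [0,0,0,0.07,-0.14,3.0,0],
  ],
)

```text
clock: 18.38
tcp_pos: [0.5971, -0.2452, 0.0949]
eef_rot: [0.0, 0.048, 0.999, -0.0]
force: [0.1, -0.1, -4.2]
grip_width: 0.009
```

Run:
```python
from h import *
st(); go((.5967,-.2446,.078),84.57); snap("side","s7",(270,120,400,220),5)
```

```text
tcp [ 0.5971 -0.2452  0.0949] jaw 84.54 F [ 0.1 -0.1 -4.2] w 0.009 clk 18.38 j [-0.47  0.24  1.77 -0.    1.13 -1.95]
to [ 0.5967 -0.2446  0.078 ] turn [-0.01  0.   -0.03] shift [0.05 0.05 1.69] j6 -1.95 jaw 84.5 clk 18.3833
```

View pics/s7.png

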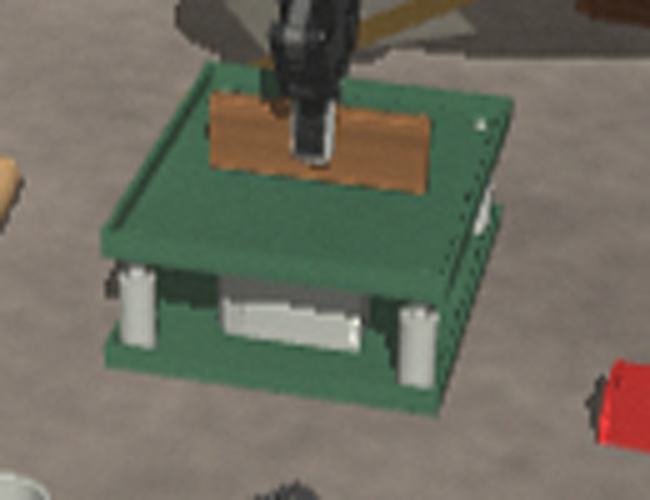

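The pins are entering the holes and there is no contact force, so I continue down.

Call:
jog_arm(
  series=[
    [0,0,0,0.04,0.04,0.3,0],
    [0,0,0,0.04,0.04,0.6,0],
    [0,0,0,0.04,0.04,0.9,0],
    [0,0,0,0.04,0.04,1.2,0],
    [0,0,0,0.04,0.04,1.4,0],
    [0,0,0,0.04,0.04,1.4,0],
  ],
)

```text
clock: 18.93
tcp_pos: [0.5966, -0.2447, 0.0807]
eef_rot: [-0.0, 0.048, 0.999, 0.0]
force: [0.3, -0.1, -4.1]
grip_width: 0.0089
```

Call:
jog_arm(
  series=[
    [0,0,0,0,0,0.1,0],
    [0,0,0,0,0,0.2,0],
    [0,0,0,0,0,0.3,0],
    [0,0,0,0,0,0.3,0],
  ],
)

```text
clock: 19.27
tcp_pos: [0.5969, -0.2448, 0.0783]
eef_rot: [0.0, 0.048, 0.999, -0.0]
force: [-0.9, 0.2, -2.6]
grip_width: 0.009
```

Run:
```python
from h import *
st()
```

```text
tcp [ 0.5969 -0.2448  0.0783] jaw 84.54 F [-0.9  0.2 -2.6] w 0.009 clk 19.27 j [-0.47  0.26  1.78 -0.    1.1  -1.95]
```

Call:
jog_arm(
  series=[
    [0,0,0,0,0,0.1,0],
    [0,0,0,0,0,0.15,0],
    [0,0,0,0,0,0.15,0],
    [0,0,0,0,0,0.05,0.4],
    [0,0,0,0,0,0,0.4],
    [0,0,0,0,0,0,0.4],
    [0,0,0,0,0,0,0.4],
  ],
)

```text
clock: 19.85
tcp_pos: [0.5972, -0.245, 0.0785]
eef_rot: [0.001, 0.048, 0.999, -0.0]
force: [-0.8, 0.6, -0.0]
grip_width: 0.034
```

Call:
jog_arm(
  series=[
    [0,0,0,0,0,-1.5,0.4],
    [0,0,0,0,0,-4,0.4],
    [0,0,0,0,0,-7,0.5],
    [0,0,0,0,0,-10,0.8],
    [0,0,0,0,0,-12,1],
    [0,0,0,0,0,-12,1],
  ],
)

```text
clock: 20.35
tcp_pos: [0.6002, -0.2464, 0.2068]
eef_rot: [0.006, 0.048, 0.999, -0.003]
force: [0.4, 0.1, 0.0]
grip_width: 0.0771
```

Run:
```python
from h import *
st(); snap("side","s8"); snap("wrist","w8")
a=np.load("pics/s8.npz")["im"][120:220,270:400]; b=np.load("pics/w8.npz")["im"]
a=cv2.resize(a,(480,360),interpolation=cv2.INTER_CUBIC); b=cv2.resize(b,(320,240))
cv2.imwrite("pics/c8.png",np.hstack([a,cv2.copyMakeBorder(b,0,120,0,0,cv2.BORDER_CONSTANT)]))
go((.704,.020,.20),None)
```

```text
tcp [ 0.6002 -0.2464  0.2068] jaw 84.54 F [0.4 0.1 0. ] w 0.0771 clk 20.35 j [-0.47  0.13  1.69 -0.    1.3  -1.95]
to [0.704 0.02  0.2  ] turn [-0.11  0.26  0.  ] shift [-8.04 27.42  0.06] j6 -1.95 jaw 84.5 clk 20.45
```

View pics/c8.png

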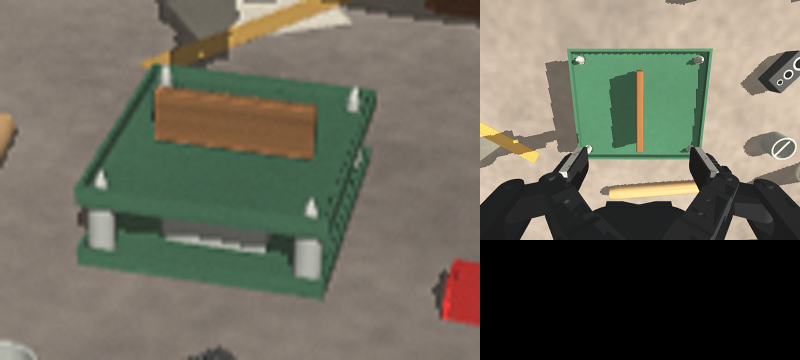

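All four pins stick up through the holes and the tray sits level on the shoulders. Next is the round die.

Run:
```python
from h import *
r=px2w("w4",(567,210),.032); print("ring",r, px2w("w2",(574,313),.032))
A=[px2w("w1",u,.03)[:2] for u in((452,266),(506,275),(500,330))]
print(A[1]-A[0],np.linalg.norm(A[1]-A[0]),np.linalg.norm(A[2]-A[1]))
B=[px2w("w4",u,.03)[:2] for u in((524,84),(588,29),(610,53),(553,107))]; print("anvil",np.mean(B,0),yawof(B[0]-B[1]),yawof(B[3]-B[2]),np.linalg.norm(B[0]-B[1]),np.linalg.norm(B[0]-B[3]))
go((r[0],r[1],.20),-5.0)
```

```text
ring [0.70804978 0.02247913 0.032     ] [0.70800624 0.02184749 0.032     ]
[0.03364207 0.02822496] 0.04391397604079969 0.04913865896227977
anvil [0.56654646 0.0078669 ] -52.14061345445889 -47.53624808346436 0.07067510218739576 0.03891867238412948
to [0.708  0.0225 0.2   ] turn [ 0.11  0.29 89.54] shift [-8.42 27.7   0.06] j6 -1.95 jaw 84.5 clk 20.45
```

Call:
jog_arm(
  series=[
    [0,0,7,-1,3.5,0,1],
    [0,0,14,-2,7,0,1],
    [0,0,21,-3.2,10.5,0,1],
    [0,0,28,-4.3,14,0,1],
    [0,0,35,-5.4,18,0,1],
    [0,0,42,-6.7,22,0,1],
    [0,0,49,-8,26,0,1],
    [0,0,50,-8.4,27.7,0,1],
  ],
)

```text
clock: 21.12
tcp_pos: [0.7079, 0.0271, 0.1981]
eef_rot: [0.001, 0.466, 0.885, 0.0]
force: [-0.2, 0.0, 0.5]
grip_width: 0.0855
```

Call:
jog_arm(
  series=[
    [0,0,7,0,0,0,1],
    [0,0,14,0,0,0,1],
    [0,0,21,0,0,0,1],
    [0,0,28,0,0,0,1],
    [0,0,35,0,0,0,1],
    [0,0,39.5,0,0,0,1],
    [0,0,39.5,0,0,0,1],
  ],
)

```text
clock: 21.7
tcp_pos: [0.7068, 0.0272, 0.1957]
eef_rot: [-0.001, 0.738, 0.675, -0.001]
force: [-0.4, -0.2, 0.4]
grip_width: 0.0857
```

Run:
```python
from h import *
st(); go((.708,.0223,.09),-5.0); snap("wrist","w9")
im=np.load("pics/w9.npz")["im"]; u=w2px("w9",(.708,.0223,.032)); print(u)
g=cv2.medianBlur(cv2.cvtColor(im,cv2.COLOR_BGR2GRAY),3)
c=cv2.HoughCircles(g,cv2.HOUGH_GRADIENT,1,20,param1=100,param2=20,minRadius=20,maxRadius=50)
if c is not None:
    for q in c[0]:
        if np.hypot(q[0]-u[0],q[1]-u[1])<40: print(q,px2w("w9",q[:2],.032))
```

```text
tcp [0.7068 0.0272 0.1957] jaw -5.09 F [-0.4 -0.2  0.4] w 0.0857 clk 21.7 j [-0.04  0.28  1.55 -0.    1.32  0.05]
to [0.708  0.0223 0.09  ] turn [-0.14  0.04 -0.09] shift [-0.47  0.19 10.57] j6 0.05 jaw -5.1 clk 21.7
[318.94463205 221.53074015]
[319.5 221.5  25.7] [0.70848311 0.02228507 0.032     ]
```

Call:
jog_arm(
  series=[
    [-0.1,0,0,-0.3,0.1,3.5,0.85],
    [-0.1,0,0,-0.5,0.2,7,0.85],
    [-0.1,0,0,-0.5,0.2,10.5,0.85],
    [-0.1,0,0,-0.5,0.2,13.5,0.85],
    [-0.1,0,0,-0.5,0.2,16,0.85],
    [-0.1,0,0,-0.5,0.2,17.3,0.85],
    [-0.1,0,0,-0.5,0.2,17.8,0.85],
    [-0.1,0,0,-0.5,0.2,17.8,0.85],
  ],
)

```text
clock: 22.42
tcp_pos: [0.7072, 0.0219, 0.0164]
eef_rot: [-0.001, 0.737, 0.676, -0.001]
force: [-0.2, 0.9, -0.0]
grip_width: 0.0728
```

Call:
jog_arm(
  series=[
    [0,0,0,0,0,0,0],
    [0,0,0,0,0,0,0],
    [0,0,0,0,0,0,0],
    [0,0,0,0,0,0,0],
    [0,0,0,0,0,0,0],
    [0,0,0,0,0,0,0],
  ],
)

```text
clock: 22.92
tcp_pos: [0.709, 0.0219, 0.019]
eef_rot: [0.001, 0.736, 0.676, 0.0]
force: [0.6, -1.7, 6.2]
grip_width: 0.0453
```

Call:
jog_arm(
  series=[
    [0,0,0,0,0,-1,0],
    [0,0,0,0,0,-4,0],
    [0,0,0,0,0,-8,0],
    [0,0,0,0,0,-12,0],
    [0,0,0,0,0,-16,0],
    [0,0,0,0,0,-19,0],
    [0,0,0,0,0,-19,0],
  ],
)

```text
clock: 23.5
tcp_pos: [0.7125, 0.0219, 0.2201]
eef_rot: [0.006, 0.736, 0.676, 0.006]
force: [1.2, 0.2, 1.0]
grip_width: 0.0455
```

Run:
```python
from h import *
st()
sy=-5.43; c=np.array([.5965,-.2444]); ex=np.array([np.cos(np.radians(sy)),np.sin(np.radians(sy))]); ey=np.array([-ex[1],ex[0]])
P=c+.052*ey; go((*P,.21),sy)
```

```text
tcp [0.7125 0.0219 0.2201] jaw -4.86 F [1.2 0.2 1. ] w 0.0455 clk 23.5 j [-0.04  0.26  1.53 -0.    1.34  0.04]
to [ 0.6014 -0.1926  0.21  ] turn [0.94 0.   0.57] shift [-22.32  -9.27   0.86] j6 0.04 jaw -4.9 clk 23.5
```

Call:
jog_arm(
  series=[
    [0,0,0,-2.5,-1,0,0],
    [0,0,0,-6,-2.5,0,0],
    [0,0,0,-9.5,-4,0,0],
    [0,0,0,-13,-5.4,0,0],
    [0,0,0,-16.5,-6.9,0,0],
    [0,0,0.6,-20,-8.3,0,0],
    [0.9,0,0.6,-22.3,-9.3,0,0],
    [0.9,0,0.6,-22.3,-9.3,0,0],
  ],
)

```text
clock: 24.17
tcp_pos: [0.5984, -0.1962, 0.2178]
eef_rot: [-0.0, 0.742, 0.671, -0.001]
force: [-0.3, 0.1, -0.8]
grip_width: 0.0456
```

Run:
```python
from h import *
st(); snap("wrist","w10"); go((.6014,-.1926,.075),-5.43)
```

```text
tcp [ 0.5984 -0.1962  0.2178] jaw -5.73 F [-0.3  0.1 -0.8] w 0.0456 clk 24.17 j [-0.4   0.09  1.72 -0.    1.33 -0.3 ]
to [ 0.6014 -0.1926  0.075 ] turn [-0.04 -0.02 -0.24] shift [ 0.18  0.18 14.29] j6 -0.3 jaw -5.7 clk 24.2167
```

View pics/w10.png

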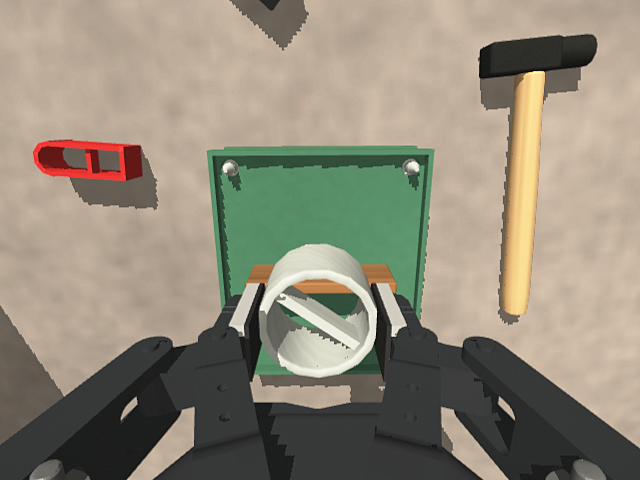

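The ring is held upright and squarely between the pads at (318,320), with the tray below it and the rib at row 280. I check the predicted landing spot by projection.

Run:
```python
from h import *
sy=-5.43; c=np.array([.5965,-.2444]); ex=np.array([np.cos(np.radians(sy)),np.sin(np.radians(sy))]); ey=np.array([-ex[1],ex[0]])
for n,l in(("ribtop",(0,.005,.097)),("pin -,+",(-.075,.09,.072)),("pin ++",(.075,.09,.072)),("goal",(0,.052,.055)),("rim+",(0,.105,.065))): print(n,w2px("w10",(*(c+l[0]*ex+l[1]*ey),l[2])).round(1))
```

```text
ribtop [320.6 282.6]
pin -,+ [224.4 170. ]
pin ++ [416. 169.]
goal [320.1 211.9]
rim+ [320.  149.3]
```

Call:
jog_arm(
  series=[
    [0,0,0,0.2,0.2,3,0],
    [0,0,0,0.2,0.2,6.5,0],
    [0,0,0,0.2,0.2,9.5,0],
    [0,0,0,0.2,0.2,12,0],
    [0,0,0,0.2,0.2,13.3,0],
    [0,0,0,0.2,0.2,13.9,0],
    [0,0,0,0.2,0.2,14.1,0],
    [0,0,0,0.2,0.2,14.1,0],
  ],
)

```text
clock: 24.88
tcp_pos: [0.6024, -0.1923, 0.0778]
eef_rot: [0.0, 0.741, 0.671, 0.0]
force: [1.1, 0.3, -1.7]
grip_width: 0.0454
```

Run:
```python
from h import *
st(); go((.6014,-.1926,.074),-5.43)
```

```text
tcp [ 0.6024 -0.1923  0.0778] jaw -5.64 F [ 1.1  0.3 -1.7] w 0.0454 clk 24.88 j [-0.39  0.23  1.81  0.    1.1  -0.3 ]
to [ 0.6014 -0.1926  0.074 ] turn [ 0.04 -0.   -0.21] shift [-0.04 -0.1   0.38] j6 -0.3 jaw -5.6 clk 24.8833
```

Call:
jog_arm(
  series=[
    [0,0,0,0,0,0.15,0],
    [0,0,0,0,0,0.28,0],
    [0,0,0,0,0,0.38,0],
    [0,0,0,0,0,0.38,0],
    [0,0,0,0,0,0.38,0],
  ],
)

```text
clock: 25.3
tcp_pos: [0.6026, -0.1924, 0.0745]
eef_rot: [0.001, 0.741, 0.671, 0.0]
force: [-0.4, -0.0, -1.9]
grip_width: 0.0455
```

Call:
jog_arm(
  series=[
    [0,0,0,0,0,0,0.7],
    [0,0,0,0,0,-0.1,0.75],
    [0,0,0,0,0,-0.1,0.75],
    [0,0,0,0,0,-0.1,0.75],
  ],
)

```text
clock: 25.63
tcp_pos: [0.6029, -0.1926, 0.0761]
eef_rot: [0.001, 0.741, 0.671, 0.001]
force: [0.3, -0.1, 0.1]
grip_width: 0.0641
```

Call:
jog_arm(
  series=[
    [0,0,0,0,0,-1.5,0.75],
    [0,0,0,0,0,-4,0.75],
    [0,0,0,0,0,-7,0.75],
    [0,0,0,0,0,-11,1],
    [0,0,0,0,0,-14,1],
    [0,0,0,0,0,-14,1],
  ],
)

```text
clock: 26.13
tcp_pos: [0.6065, -0.1941, 0.2271]
eef_rot: [0.008, 0.741, 0.671, 0.004]
force: [1.4, -0.4, 0.7]
grip_width: 0.0857
```

Run:
```python
from h import *
st(); go((.5645,.0085,.20),43.5)
```

```text
tcp [ 0.6065 -0.1941  0.2271] jaw -5.64 F [ 1.4 -0.4  0.7] w 0.0857 clk 26.13 j [-0.39  0.09  1.7   0.    1.33 -0.3 ]
to [0.5645 0.0085 0.2   ] turn [  0.82   0.7  -49.14] shift [19.76 -6.22  2.5 ] j6 -0.3 jaw -5.6 clk 26.1333
```

Call:
jog_arm(
  series=[
    [0,0,-7,2.5,-0.8,0,1],
    [0,0,-14,5.5,-1.7,0,1],
    [0,0,-21,8.5,-2.7,0,1],
    [0,0,-28,11.5,-3.6,0,1],
    [0,0,-35,14.5,-4.6,0,1],
    [0,0,-42,17.5,-5.5,1,1],
    [0,0,-49,19.8,-6.2,2,1],
    [0.8,0.7,-49,19.8,-6.2,2,1],
  ],
)

```text
clock: 26.8
tcp_pos: [0.5624, 0.0128, 0.2038]
eef_rot: [-0.002, 0.392, 0.92, 0.0]
force: [-0.3, 0.0, -1.2]
grip_width: 0.0856
```

Run:
```python
from h import *
st(); snap("wrist","w11"); im=np.load("pics/w11.npz")["im"]
u=w2px("w11",(.5645,.0085,.03)).round().astype(int); print(u)
g=cv2.cvtColor(im,cv2.COLOR_BGR2GRAY)
x0,y0=u[0]-80,u[1]-60
w=np.hstack([cv2.resize(im,(400,300)),cv2.resize(im[y0:y0+120,x0:x0+160],(400,300),interpolation=cv2.INTER_CUBIC)]); cv2.imwrite("pics/c11.png",w); print(x0,y0)
```

```text
tcp [0.5624 0.0128 0.2038] jaw 43.8 F [-0.3  0.  -1.2] w 0.0856 clk 26.8 j [-0.07 -0.04  1.88  0.    1.3  -0.84]
[315 219]
235 159
```

View pics/c11.png

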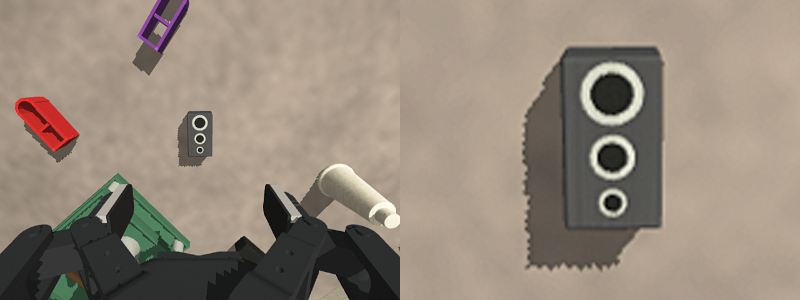

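The anvil's top face is aligned with the tool, with dimples up. In the crop it spans columns 164–261 and rows 61–228, so its centre is image px (319.7,216.4).

Run:
```python
from h import *
a=px2w("w11",(319.7,216.4),.03); print(a); go((a[0],a[1],.018),43.8)
```

```text
[0.5660192  0.01279451 0.03      ]
to [0.566  0.0128 0.018 ] turn [-0.06 -0.11 -0.28] shift [-0.05  0.33 18.67] j6 -0.84 jaw 43.5 clk 26.85
```

Call:
jog_arm(
  series=[
    [-0.1,-0.1,-0.3,0,0.3,3.5,0.75],
    [-0.1,-0.1,-0.3,0,0.3,7,0.75],
    [-0.1,-0.1,-0.3,0,0.3,11,0.75],
    [-0.1,-0.1,-0.3,0,0.3,14.5,0.75],
    [-0.1,-0.1,-0.3,0,0.3,17,0.75],
    [-0.1,-0.1,-0.3,0,0.3,18.4,0.75],
    [-0.1,-0.1,-0.3,0,0.3,18.9,0.75],
    [-0.1,-0.1,-0.3,0,0.3,18.9,0.75],
  ],
)

```text
clock: 27.52
tcp_pos: [0.5652, 0.0121, 0.015]
eef_rot: [-0.001, 0.393, 0.92, -0.0]
force: [-1.0, 0.3, 0.8]
grip_width: 0.0641
```

Call:
jog_arm(
  series=[
    [0,0,0,0,0,0,0],
    [0,0,0,0,0,0,0],
    [0,0,0,0,0,0,0],
    [0,0,0,0,0,0,0],
    [0,0,0,0,0,0,0],
    [0,0,0,0,0,0,0],
  ],
)

```text
clock: 28.02
tcp_pos: [0.5672, 0.0117, 0.0174]
eef_rot: [0.001, 0.393, 0.92, 0.0]
force: [-0.5, -1.0, 6.3]
grip_width: 0.0347
```

Call:
jog_arm(
  series=[
    [0,0,0,0,0,-1,0],
    [0,0,0,0,0,-3,0],
    [0,0,0,0,0,-6,0],
    [0,0,0,0,0,-9,0],
    [0,0,0,0,0,-12,0],
    [0,0,0,0,0,-15,0],
    [0,0,0,0,0,-15,0],
  ],
)

```text
clock: 28.6
tcp_pos: [0.5703, 0.0117, 0.1753]
eef_rot: [0.007, 0.393, 0.92, 0.003]
force: [0.8, -0.4, -1.0]
grip_width: 0.0346
```

Run:
```python
from h import *
st(); go((.349,.284,.17),1.5);go((.349,.284,.17),91.5)
```

```text
tcp [0.5703 0.0117 0.1753] jaw 43.72 F [ 0.8 -0.4 -1. ] w 0.0346 clk 28.6 j [-0.07 -0.01  1.9   0.    1.24 -0.84]
to [0.349 0.284 0.17 ] turn [ 0.8   0.39 42.22] shift [34.98  2.82  0.17] j6 -0.84 jaw 43.7 clk 28.6
to [0.349 0.284 0.17 ] turn [  0.29   0.85 -47.78] shift [34.98  2.82  0.17] j6 -0.84 jaw 43.7 clk 28.6
```

Call:
jog_arm(
  series=[
    [0,0,-4,2.5,0.2,0,0],
    [0,0,-8,5.5,0.4,0,0],
    [0,0,-12,8.5,0.7,0,0],
    [0,0,-16,11.5,0.9,0,0],
    [0,0,-20,14.5,1.2,0,0],
    [0,0,-24,17,1.4,0,0],
    [0,0,-24,17.5,1.4,0,0],
    [0,0,-24,17.5,1.4,0,0],
  ],
)

```text
clock: 29.27
tcp_pos: [0.4575, 0.1487, 0.1719]
eef_rot: [0.006, 0.192, 0.981, 0.001]
force: [0.9, 0.3, -3.0]
grip_width: 0.035
```

Run:
```python
from h import *
st(); go((.349,.284,.17),91.5)
```

```text
tcp [0.4575 0.1487 0.1719] jaw 67.84 F [ 0.9  0.3 -3. ] w 0.035 clk 29.27 j [ 0.2  -0.22  2.09 -0.    1.25 -0.98]
to [0.349 0.284 0.17 ] turn [  0.06   0.73 -23.66] shift [15.15  8.43  0.03] j6 -0.98 jaw 67.8 clk 29.2667
```

Call:
jog_arm(
  series=[
    [0,0,-4,2.5,1.4,0,0],
    [0,0,-8,5.2,2.9,0,0],
    [0,0,-12,8,4.4,0,0],
    [0,0,-16,10.8,6,0,0],
    [0,0,-20,13.2,7.3,0,0],
    [0,0.7,-23.7,15.1,8.4,0,0],
    [0,0.7,-23.7,15.1,8.4,0,0],
    [0,0.7,-23.7,15.1,8.4,0,0],
  ],
)

```text
clock: 29.93
tcp_pos: [0.3494, 0.2834, 0.1697]
eef_rot: [0.0, -0.013, 1.0, -0.0]
force: [0.2, -1.0, -2.6]
grip_width: 0.0349
```

Run:
```python
from h import *
st(); snap("wrist","w12"); go((.349,.284,.026),91.5)
im=np.load("pics/w12.npz")["im"].copy()
a=np.radians(1.5); ex=np.array([np.cos(a),np.sin(a)]); ey=np.array([-ex[1],ex[0]])
pts=[w2px("w12",(*(np.array([.3478,.2826])+x*.06*ex+y*.07*ey),.028)) for x,y in((-1,-1),(-1,1),(1,1),(1,-1))]; print(np.round(pts))
cv2.polylines(im,[np.round(pts).astype(np.int32)],True,(255,0,0),1)
cv2.imwrite("pics/w12.png",im)
```

```text
tcp [0.3494 0.2834 0.1697] jaw 91.54 F [ 0.2 -1.  -2.6] w 0.0349 clk 29.93 j [ 0.56 -0.29  2.15 -0.    1.27 -1.04]
to [0.349 0.284 0.026] turn [-0.01  0.04 -0.02] shift [ 0.08  0.11 14.39] j6 -1.04 jaw 91.5 clk 29.9833
[[223. 143.]
 [409. 143.]
 [398. 288.]
 [234. 288.]]
```

View pics/w12.png

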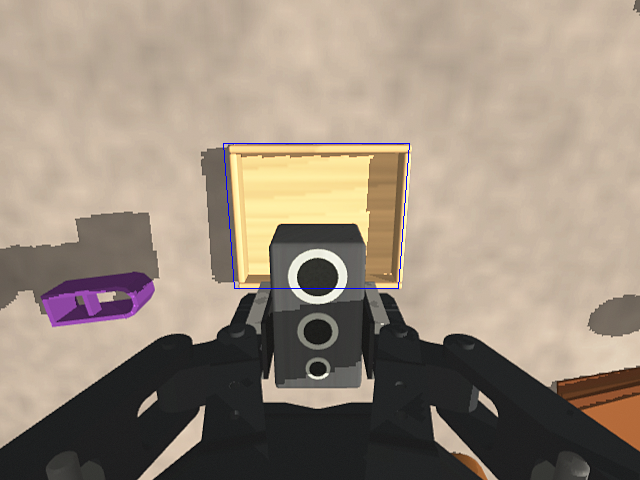

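The predicted box outline matches to within about 3 px (actual left edge 229, right edge 410, top 146), and the anvil is held with dimples up. I lower it.

Call:
jog_arm(
  series=[
    [0,0,0,0.1,0,3,0],
    [0,0,0,0.1,0,6,0],
    [0,0,0,0.1,0,9,0],
    [0,0,0,0.1,0,11.5,0],
    [0,0,0,0.1,0,13.3,0],
    [0,0,0,0.1,0,14,0],
    [0,0,0,0.1,0,14.4,0],
    [0,0,0,0.1,0,14.4,0],
  ],
)

```text
clock: 30.65
tcp_pos: [0.3495, 0.2823, 0.0257]
eef_rot: [0.0, -0.012, 1.0, -0.0]
force: [-0.9, 0.3, -3.5]
grip_width: 0.0347
```

Call:
jog_arm(
  series=[
    [0,0,0,0,0,0.1,0],
    [0,0,0,0,0,0.2,0],
    [0,0,0,0,0,0.2,0],
  ],
)

```text
clock: 30.9
tcp_pos: [0.3504, 0.2828, 0.0248]
eef_rot: [0.001, -0.012, 1.0, 0.0]
force: [-1.0, -0.1, -3.4]
grip_width: 0.0346
```

Run:
```python
from h import *
st()
```

```text
tcp [0.3504 0.2828 0.0248] jaw 91.36 F [-1.  -0.1 -3.4] w 0.0346 clk 30.9 j [ 0.56 -0.08  2.25 -0.    0.97 -1.03]
```

Call:
jog_arm(
  series=[
    [0,0,0,0,0,0.1,0],
    [0,0,0,0,0,0.2,0],
    [0,0,0,0,0,0.2,0],
    [0,0,0,0,0,0.2,0],
  ],
)

```text
clock: 31.23
tcp_pos: [0.351, 0.2832, 0.0234]
eef_rot: [0.002, -0.012, 1.0, 0.001]
force: [0.5, -0.1, -0.8]
grip_width: 0.0348
```

Call:
jog_arm(
  series=[
    [0,0,0,0,0,0,0.65],
    [0,0,0,0,0,0,0.65],
    [0,0,0,0,0,-0.1,0.65],
    [0,0,0,0,0,-0.1,0.65],
  ],
)

```text
clock: 31.57
tcp_pos: [0.3513, 0.2834, 0.0249]
eef_rot: [0.002, -0.012, 1.0, 0.001]
force: [0.4, -0.0, 0.4]
grip_width: 0.0557
```

Call:
jog_arm(
  series=[
    [0,0,0,0,0,-1.5,0.65],
    [0,0,0,0,0,-4,0.65],
    [0,0,0,0,0,-8,0.65],
    [0,0,0,0,0,-12,0.65],
    [0,0,0,0,4,-16,0.8],
    [0,0,0,0,8,-18,1],
    [0,0,0,0,12,-18,1],
    [0,0,0,0,16,-18,1],
  ],
)

```text
clock: 32.23
tcp_pos: [0.348, 0.4336, 0.2086]
eef_rot: [0.005, -0.012, 1.0, 0.003]
force: [1.0, -0.3, 0.6]
grip_width: 0.0857
```

Call:
jog_arm(
  series=[
    [0,0,0,0,3,0,1],
    [0,0,0,0,7,0,1],
    [0,0,0,0,11,0,1],
    [0,0,0,0,11,0,1],
    [0,0,0,0,11,0,1],
  ],
)

```text
clock: 32.65
tcp_pos: [0.3449, 0.5449, 0.2081]
eef_rot: [0.004, -0.013, 1.0, 0.002]
force: [-0.1, -0.1, 0.1]
grip_width: 0.085
```

Run:
```python
from h import *
st(); snap("top","t13"); snap("side","s13")
a=np.load("pics/t13.npz")["im"]; b=np.load("pics/s13.npz")["im"]
A=cv2.resize(a[150:390,170:550],(800,505),interpolation=cv2.INTER_CUBIC)[:, :]
top=cv2.resize(a[150:390,170:550],(400,253),interpolation=cv2.INTER_CUBIC)
stc=cv2.resize(a[170:290,420:545],(400,384)if 0 else(333,320),interpolation=cv2.INTER_CUBIC)
sd=cv2.resize(b[130:220,270:400],(462,320),interpolation=cv2.INTER_CUBIC)
bx=cv2.resize(b[290:380,390:475],(239,253),interpolation=cv2.INTER_CUBIC)
r1=np.hstack([top,bx,np.zeros((253,795-639,3),np.uint8)]); r2=np.hstack([stc,sd])
cv2.imwrite("pics/c13.png",np.vstack([r1,r2]))
```

```text
tcp [0.3449 0.5449 0.2081] jaw 91.45 F [-0.1 -0.1  0.1] w 0.085 clk 32.65 j [ 0.92  0.13  1.7  -0.    1.31 -0.67]
```

View pics/c13.png

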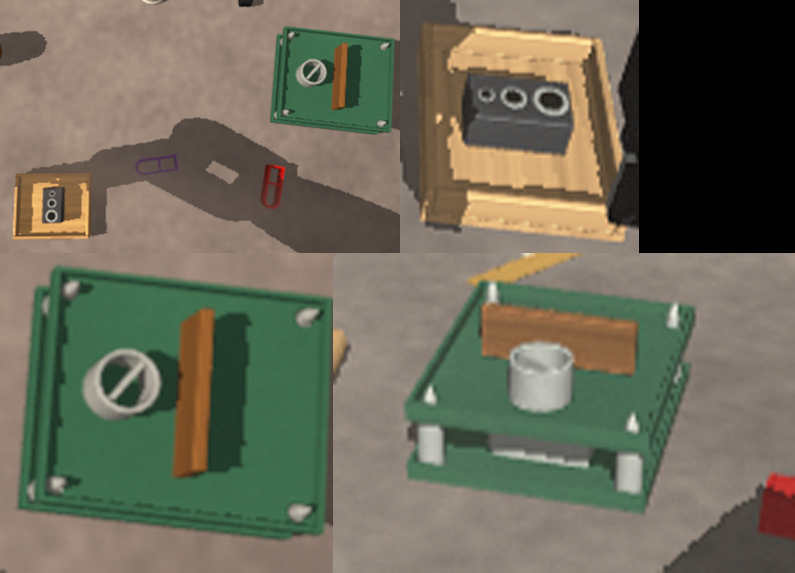

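The final picture shows the tray seated on all four posts. The ring is upright on one side of the rib, and the anvil is flat in the box with dimples up. The gripper is open and well clear, so I hand in.

```bash
python3 -c "
from bench import env
print(env.finish_job())"
```

```text
the job is handed in; nothing more can be done
None
```

I finished the job in the order you asked and handed it in at about 33 s of the 144 s allowed; `env.finish_job()` gives no verdict. I stood the two grey finger dies in the stand, one in each half. I then lowered the tray over the posts, set the round die on it, and put the anvil in the wooden box.

**Last checks**
- **Finger dies:** A wrist view before the tray went on showed both upright, one in each half. They are mostly hidden under the tray now.
- **Tray:** All four pins show through their holes and it looks level. The load had come off the gripper when I let go.
- **Round die:** It stands upright on the tray floor, clear of the rib on one side.
- **Anvil:** It lies flat in the box with the dimples up.
- **Arm:** The gripper is open and clear of everything, and none of the force readings after each move went over about 7 N.
- **Cone, jar and mallet:** I never touched them, but I did not compare their positions before and after.

**What disagreed**
- The top and wrist cameras differed by 2–5 mm on the tray and stand positions. I used the wrist views for the fit.
- The gripper width read 1–3 mm under nominal on the objects I gripped (45.5 mm on the 48 mm ring). The holds looked fine in the pictures, so I left it.

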